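# Seat a five-toothed gel comb in the sprung strip of a casting tray

## Robot

A 7-joint arm with a two-finger parallel gripper is mounted at the origin on a cart in front of the work surface, level with it; the furniture and walls round the work are solid. World frame = base frame: x ahead of the robot, y to its left, z up, the work surface at z = 0. Lengths are in m, angles in rad, forces in N, time in s.
With the tool pointing down it reaches from about 0.425 to 0.925 m from the base axis. Payload 6.8 kg.
Tool frame: the origin (TCP) lies midway between the tips of the shut fingers; the grasp point (between the pads) lies 19 mm behind it; z points along the fingers, y is the direction in which the jaws open and shut (so a half turn about z gives the same grasp; the last joint's range is limited). The gripper opens to 85 mm and grips with 20 to 120 N. Pads are 22 mm wide; open, the fingers measure 114 mm over their backs; the gripper's body (76 mm by 85 mm) begins 54 mm behind the grasp point. The pads swing forward as they close: fully open they stand 13 mm farther back than shut.
Start: joints at [-0.108, 0.477, 0.022, 1.555, -0.011, 1.109, -0.083], TCP at [0.675, 0, 0.231] pointing down, gripper open.
Joint ranges: [-2.96, 2.96], [-0.34, 2.1], [-1.41, 1.46], [0.24, 2.44], [-1.37, 4.51], [0.17, 1.92], [-2.96, 2.96]. Speed limits (rad/s): [2.39, 2.39, 3.14, 3.14, 3.14, 3.14, 3.14].

## Interface

Orientations are given as a rotation vector (axis times angle).
In Python, from bench import r, imaging gives the robot as it stands.
- The arm moves only by the tool jog_arm, never from a script. Its argument "rows" is a list of rows, each an object with "delta_rot": the turn, a rotation vector about the tool's x, y, z in degrees, a list of three; "xyz": the shift along the tool's x, y, z in cm, a list of three; "fingers": the closure, from 0 (fully open) to 1 (shut). A call has exactly 5 rows; each row is the pose to reach, as a shift and turn from the pose measured when the call began, along the tool's axes at that moment; what a row does not reach only later rows make up. A row lasts 1/12 s, in which the tool goes at most 41.7 mm and 7.16 degrees, less where a joint would pass 70% of its speed; a pose out of reach is approached as far as the arm can. A call with a gripper value outside its range is refused whole. The fingers move at their own pace and stop on an object; "grip_force" is the grip in N (left out, the last holds). Time passes only in rows, so rows that repeat a pose let the fingers close, or fill a call up. It gives the time, the measured TCP pose, the force and the opening at its end, in the units of the state.
- r.get_obs(): the state, without advancing time (a new reading comes with each control period).
- imaging.grab_frame(name): name is "scene" or "side" or "wrist"; returns the picture (420x560x3 uint8, blue, green, red); there is no depth.
- imaging.camera_info(name): a dict with "camera_matrix" (3x3 intrinsics, pixels), "xyz" and "attitude" of the camera in the world. Camera axes: x right, y down, z forward; pixel columns grow to the right and rows downward; lengths in m; the calibration is good to about 2 mm. A picture is of the moment at which its call begins: read the wrist's pose just before it. camera_info takes no time and is no camera call; for the wrist camera it gives the pose at the moment of the call.
- r.hand_in(): hands the job in, once; it reports no verdict.
Trained networks look in the newest picture that a camera, given by its name, has taken for a name from the list of things; names that differ only in an ending like _2 or _b are one class to them, and where a whole thing is asked for, a point or a joint stands for the part that bears it (a point fixed in the world has none). Each returns a list of dicts, best first, with "conf" (0 to 1); they miss things now and then, are a little off and sometimes report something else, mostly with a low value. They report only what shows in the picture. A call takes as long as a camera call. They do not tell look-alikes from the thing itself.
- imaging.find_in(camera, query): "position" ([column, row] in pixels, amid what is visible of it).
- imaging.cut_out(camera, query): "region" (420x560 bool, what is visible of it) and "position" ([column, row] in pixels, amid what is visible of it).
- imaging.tip_of(camera, query): "position" ([column, row] in pixels: a listed point, or the origin of a listed thing).
The state is a dict: "clock": time; "joints": joint angles; "qvel": joint speeds; "tau": joint torques, N m; "tcp_pos": TCP position; "orientation": TCP orientation; "contact_force": force on the tool from outside, world axes, zero at the start; "moment": the same for the moment, N m; "grip_width": finger opening in m.
Only numpy, scipy, OpenCV 4.12 (cv2) and the standard library are available. Lean on these libraries where they do the work, as an engineer would, in place of code of your own. Each camera call takes 0.05 s, during which the arm holds its last target.

## Task

Set up the gel tray: lift the blue comb out of its grey stand and lower it upright into the yellow slotted strip of the casting tray, so that each of its five teeth enters its own slot; feel for the slots with light pressure and never force it. Once the teeth are all the way in, bed the comb by pressing it gently so that the sprung strip gives about 5 mm, then let go and leave it standing fully home, without disturbing the beaker, the petri dish or the tube standing nearby.

Things in the scene. Friction and masses are not known exactly. Their poses are not given: they have to be found in the camera images.
- comb: Blue gel comb, about 0.06 kg, upright in the stand. Origin: its middle, at the feet of the teeth; z up, y along the tooth row, x across; same either way round. Five teeth 22 mm long, 7 mm wide (y), 4 mm thick (x), 26 mm pitch (y -52 to +52 mm), lowest 2 mm narrowed to 6 x 3. Spine 122 mm long, 10 thick, z 22 to 36 mm; its flat underside comes to rest on the strip.
- comb_grip (a point): Centre of the comb's grip tab, 54 mm above the feet of the teeth; axes as the comb's. The tab is 36 mm wide (y), 12 mm thick (x) and spans 36 to 72 mm above the feet. Take the comb here, fingers closing along x.
- tray: White and clear gel casting tray, 110 x 222 mm (x, y), fixed. Origin: centre of its underside, on the bench; z up, y along its length. Rim 16 mm high. A yellow sprung strip runs along y above its middle line. Comb let go and home: feet 28 mm above the bench; pressed with the strip 5 mm down: 23 mm. Over 25 N between comb and tray or strip would damage the teeth.
- slot_line (a point): Point of the tray 50 mm above its origin, level with the strip's top. Strip: 26 mm wide, 194 long, 8 thick; five through slots in a row on the line x = 0, each 9.4 (y) x 7 mm (x), 26 mm pitch. The row's middle is NOT reported: anywhere from -11 to +11 mm from here along y; find it by feel or sight. No slots beyond the five; the strip cannot be pushed along y.
- strip_spring (a point): Middle of the tray, 45 mm above the bench: where the strip's top is when pressed 5 mm down, a good bedding press. The strip starts to sink at about 5 N, takes 0.8 N more per mm and meets a hard stop 9 mm down (12 N); let go, it rises again. If the teeth slide over their slots while the comb presses the strip down, it springs up round them and the upward force falls away.
- stand: Grey comb stand, 60 x 164 mm, fixed. Origin: centre of its underside, on the bench; z up, y along its length. A block 30 mm wide, 140 long, 32 high with an 8 mm wide trough along y where the teeth hang; the spine rests on the block, feet 10 mm above the bench, with room of about 7 mm along y at each end. Pull the comb straight up over 22 mm to free it.
- beaker_mid (a point): Clear plastic beaker, 54 mm across, 70 mm high, loose bystander; point at its centre, 35 mm up.
- dish_mid (a point): Closed petri dish, 90 mm across, 14 mm high, loose bystander; point at its centre, 7 mm up.
- tube_mid (a point): Tube with blue cap standing upright, 34 mm across, 118 mm high, loose bystander; point at its centre, 59 mm up.
Things that resemble listed ones, but are neither listed nor needed, are in the scene too. There is more than one size of the comb; the one meant has the size given above.

How it is judged:
On the way, in this order (a step that is already met when the one before it is completed fails the run):
1. the comb is lifted clear of its stand (z of comb in the frame of stand above 0.034 m), for 0.1 s.
2. with all teeth in their slots the comb is pressed down so that the sprung strip gives by at least 2.5 mm (x of comb in the frame of tray between -0.005 and 0.005 m and y of comb in the frame of tray between -0.017 and 0.017 m and angle between comb's own z axis and vertical below 0.06 rad and angle between the y axis of comb and the y axis of tray, either way round below 0.06 rad and z of comb in the frame of tray below 0.0255 m), for 0.1 s.
At the end, for the whole second after the job is handed in: The comb stands in the tray's strip with every tooth in its slot: feet less than 30.5 mm above the tray's underside (28 mm when fully home), upright within 0.06 rad, along the tray within 0.06 rad, its middle within 5 mm (x) and 17 mm (y) of the tray's middle, at rest and let go (x of comb in the frame of tray between -0.005 and 0.005 m and y of comb in the frame of tray between -0.017 and 0.017 m and angle between comb's own z axis and vertical below 0.06 rad and angle between the y axis of comb and the y axis of tray, either way round below 0.06 rad and z of comb in the frame of tray below 0.0305 m and linear speed of comb below 0.01 m/s and angular speed of comb below 0.1 rad/s); the robot touches nothing.
It fails at once if more than 25 N between the comb and the tray or its strip (contact force between comb and tray above 25 N).
It fails at once if the beaker is moved by more than 20 mm (distance of beaker_mid from where it was at the start of the episode above 0.02 m).
It fails at once if the dish is moved by more than 20 mm (distance of dish_mid from where it was at the start of the episode above 0.02 m).
It fails at once if the tube is moved by more than 20 mm (distance of tube_mid from where it was at the start of the episode above 0.02 m).
It also fails if it takes over 53 s, if anything falls off the work surface, if the arm or the gripper's body presses on something with over 40 N, if the wrist force passes 120 N, or if a joint passes its speed limit or range.

## Working session

There is one attempt and no reset: what is moved stays moved. The work goes in short steps, Python scripts to look and compute and a tool call to move; the robot and the scene stay as the last step left them, time stands still between calls to the robot, and variables do not carry over. Pictures are saved under pics/ and viewed, and the job is handed in when it is done.

Besides the shell and the picture viewer there is one more tool, called after "Request:" by a JSON object that holds its "method" and its "body". jog_arm: Moves the arm, as the interface text tells. Its arguments: {"type":"object","properties":{"rows":{"type":"array","items":{"type":"object","properties":{"delta_rot":{"type":"array","items":{"type":"number"}},"xyz":{"type":"array","items":{"type":"number"}},"fingers":{"type":"number"}}}},"grip_force":{"type":"number"}},"required":["rows"]}

```bash
ls; mkdir -p pics
cat > h.py <<'E'
import numpy as np, cv2
from bench import r, imaging
from scipy.spatial.transform import Rotation as R
def cam(n):
    c=imaging.camera_info(n); K=np.array(c["camera_matrix"]); a=np.array(c["attitude"])
    Rm=a if a.shape==(3,3) else R.from_rotvec(a).as_matrix()
    return K,np.array(c["xyz"]),Rm
def ray(c,p):
    K,o,Rm=c; d=Rm@np.linalg.solve(K,[p[0],p[1],1.]); return o,d/np.linalg.norm(d)
def onz(c,p,z):
    o,d=ray(c,p); return o+d*(z-o[2])/d[2]
def tri(obs):
    A=np.zeros((3,3));b=np.zeros(3);L=[]
    for c,p in obs:
        o,d=ray(c,p);P=np.eye(3)-np.outer(d,d);A+=P;b+=P@o;L.append((o,P))
    x=np.linalg.solve(A,b); return x,[float(np.linalg.norm(P@(x-o))) for o,P in L]
def proj(c,X):
    K,o,Rm=c; q=K@(Rm.T@(np.asarray(X)-o)); return q[:2]/q[2]
E
python3 - <<'E'
from h import *
print(imaging.camera_info("scene"))
for n in ["scene","side","wrist"]:
    im=imaging.grab_frame(n); cv2.imwrite(f"pics/{n}0.png",im)
    K,o,Rm=cam(n); print(n,o.round(3),Rm.round(3).tolist(),K[0,0])
    for q in ["comb","comb_grip","tray","slot_line","stand"]:
        f=imaging.tip_of(n,q); print(q,[(np.round(k["position"],1).tolist(),round(k["conf"],2)) for k in f][:4])
print(r.get_obs())
E
```

```text
pics
{'camera_matrix': array([[407.12370459,   0.        , 275.30922084],
       [  0.        , 407.12370459, 216.27591134],
       [  0.        ,   0.        ,   1.        ]]), 'xyz': array([0.08754953, 0.88359756, 0.64715505]), 'attitude': array([-0.60912427,  2.45719635, -1.41329781])}
scene [0.088 0.884 0.647] [[-0.884, -0.234, 0.405], [-0.468, 0.445, -0.764], [-0.001, -0.865, -0.503]] 407.12370458568074
comb [([213.6, 261.3], 0.88), ([264.4, 269.7], 0.85), ([303.8, 291.1], 0.68), ([302.7, 192.4], 0.47)]
comb_grip [([211.6, 247.1], 0.62), ([307.3, 278.1], 0.56), ([264.0, 252.7], 0.5)]
tray [([305.2, 206.5], 0.68)]
slot_line [([307.2, 192.1], 0.88)]
stand [([261.9, 271.5], 0.62), ([307.0, 191.1], 0.18)]
side [0.268 0.857 0.519] [[-0.947, -0.144, 0.286], [-0.32, 0.423, -0.848], [0.001, -0.895, -0.446]] 380.9985628151397
comb [([217.8, 264.8], 0.95), ([327.5, 282.5], 0.76), ([279.4, 265.8], 0.62), ([229.4, 206.8], 0.62)]
comb_grip [([220.2, 247.2], 0.86), ([276.2, 247.1], 0.69), ([332.7, 264.4], 0.48)]
tray [([302.3, 200.4], 0.66)]
slot_line [([300.0, 187.5], 0.87)]
stand [([277.5, 
[... 286 characters left out ...]
ts': array([-0.10807747,  0.47699813,  0.02245932,  1.55542002, -0.01146326,
        1.10929889, -0.08312004]), 'qvel': array([-4.63673504e-04,  1.36510262e-03, -9.56268452e-06,  6.46572967e-04,
        9.40374157e-04, -3.01879788e-04,  3.16562934e-03]), 'tau': array([-9.05160960e-04, -5.96301627e+01,  1.60568677e+00, -2.81542969e+01,
        1.25128534e-02,  1.57016675e-03, -1.15009988e-05]), 'tcp_pos': array([ 6.75008885e-01, -5.71034977e-05,  2.31301854e-01]), 'orientation': array([ 2.22152534e+00,  2.22130270e+00, -4.14767851e-05]), 'contact_force': array([ 0.00382206, -0.21672351, -0.24697237]), 'moment': array([-0.069121  ,  0.01346909, -0.00290519]), 'grip_width': 0.08533111391728178}
```

View pictures.

View pics/scene0.png

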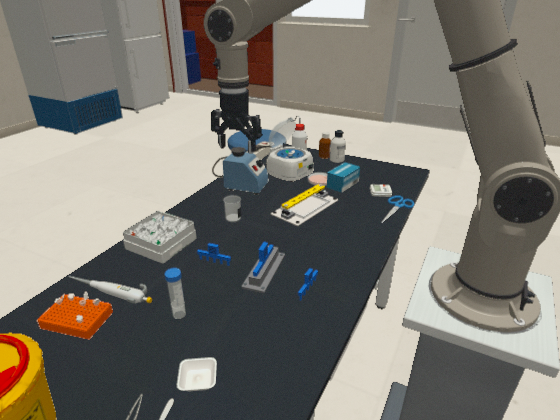

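View pics/side0.png

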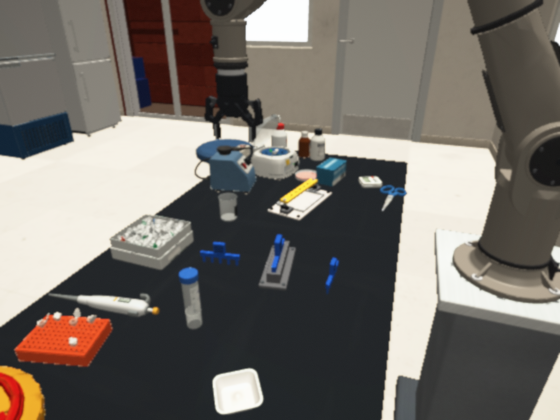

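View pics/wrist0.png

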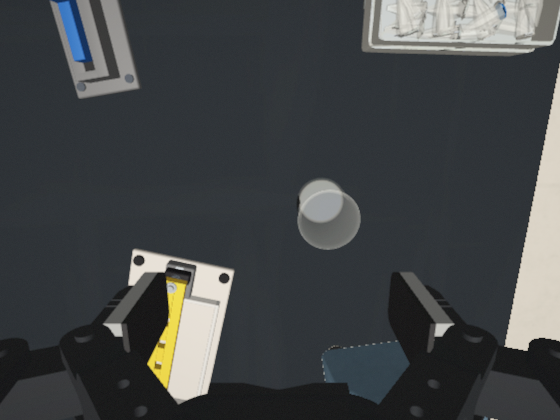

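Run:
```python
from h import *
S=cv2.imread("pics/scene0.png");D=cv2.imread("pics/side0.png");
a=cv2.resize(S[150:310,180:340],(480,480),interpolation=cv2.INTER_CUBIC)
b=cv2.resize(D[150:310,200:360],(480,480)[:2],interpolation=cv2.INTER_CUBIC)
cv2.imwrite("pics/crop0.png",np.hstack([a,b])[:, :])
cv2.imwrite("pics/crop0.png",cv2.resize(np.hstack([a,b]),(800,400)))
cs,cd=cam("scene"),cam("side")
for n,p,q in [("comb",(264.4,269.7),(279.4,265.8)),("grip",(264,252.7),(276.2,247.1)),("slot",(307.2,192.1),(300,187.5)),("tray",(305.2,206.5),(302.3,200.4)),("stand",(261.9,271.5),(277.5,264.2))]:
    x,e=tri([(cs,p),(cd,q)]); print(n,x.round(3),np.round(e,4), onz(cs,p,0.01).round(3),onz(cd,q,.01).round(3),onz(cs,p,0.05).round(3),onz(cd,q,.05).round(3))
for q in ["beaker_mid","dish_mid","tube_mid"]:
    o=[]
    for n in ["scene","side"]:
        f=imaging.tip_of(n,q); print(n,q,[(np.round(k["position"],1).tolist(),round(k["conf"],2)) for k in f][:4])
        if f:o.append((cam(n),f[0]["position"]))
    if len(o)==2: print(tri(o))
```

```text
comb [0.497 0.17  0.012] [0.0005 0.0005] [0.499 0.167 0.01 ] [0.498 0.168 0.01 ] [0.474 0.212 0.05 ] [0.48  0.222 0.05 ]
grip [0.516 0.139 0.04 ] [0. 0.] [0.537 0.102 0.01 ] [0.531 0.094 0.01 ] [0.509 0.151 0.05 ] [0.51  0.154 0.05 ]
slot [ 0.57  -0.258  0.024] [0.0008 0.0008] [ 0.581 -0.284  0.01 ] [ 0.577 -0.286  0.01 ] [ 0.55 -0.21  0.05] [ 0.553 -0.196  0.05 ]
tray [ 0.536 -0.166  0.022] [0. 0.] [ 0.545 -0.186  0.01 ] [ 0.543 -0.19   0.01 ] [ 0.516 -0.119  0.05 ] [ 0.521 -0.108  0.05 ]
stand [0.493 0.192 0.028] [0.0033 0.0033] [0.501 0.176 0.01 ] [0.504 0.163 0.01 ] [0.475 0.221 0.05 ] [0.486 0.218 0.05 ]
scene beaker_mid [([231.4, 213.2], 0.57)]
side beaker_mid [([228.5, 207.1], 0.77)]
(array([0.68127441, 0.03971057, 0.06744901]), [0.004689237453262098, 0.004689237453262107])
scene dish_mid [([318.6, 182.0], 0.72), ([263.2, 272.8], 0.68)]
side dish_mid [([306.0, 171.2], 0.71)]
(array([ 0.55842352, -0.3113921 ,  0.0523161 ]), [0.010713178750831548, 0.010713178750831606])
scene tube_mid [([174.6, 294.1], 0.86)]
side tube_mid [([189.0, 299.0], 0.81)]
(array([0.60102872, 0.38433777, 0.05598601]), [0.0005258833150550058, 0.0005258833150552002])
```

View pics/crop0.png

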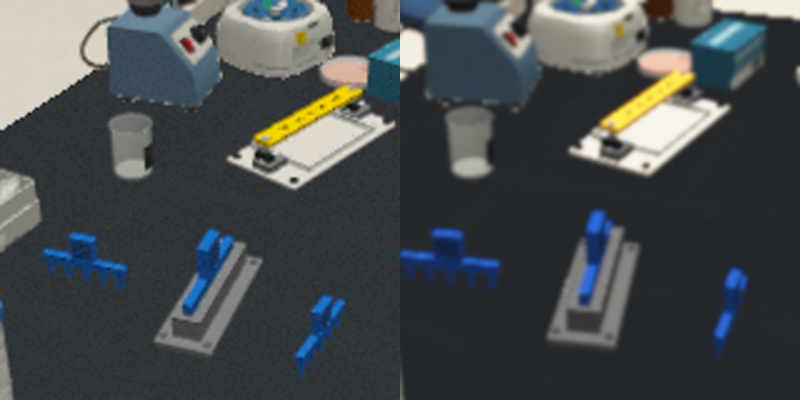

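Request:
{"method": "jog_arm", "body": {"rows": [{"xyz": [4, -3.6, -1], "delta_rot": [0, 0, 0], "fingers": 0}, {"xyz": [7, -6.5, -2], "delta_rot": [0, 0, 0], "fingers": 0}, {"xyz": [10, -9.5, -3], "delta_rot": [0, 0, -4], "fingers": 0}, {"xyz": [13, -12, -3], "delta_rot": [0, 0, -8], "fingers": 0}, {"xyz": [16, -14.5, -3], "delta_rot": [0, 0, -9.5], "fingers": 0}]}}

```text
clock: 1.62
tcp_pos: [0.5359, 0.153, 0.2623]
orientation: [2.026, 2.4, 0.003]
contact_force: [0.5, 0.3, 0.0]
grip_width: 0.0851
```

```bash
cat > snap.py <<'E'
import sys,pickle
from h import *
t=sys.argv[1]
o=r.get_obs(); c=cam("wrist"); im=imaging.grab_frame("wrist")
cv2.imwrite(f"pics/w{t}.png",im); pickle.dump((c,o),open(f"w{t}.pkl","wb"))
print(o["clock"],o["tcp_pos"].round(4),np.abs(o["qvel"]).max().round(3),c[1].round(4))
E
python3 snap.py 1
```

```text
1.6167 [0.5359 0.153  0.2623] 0.646 [0.5235 0.2212 0.4046]
```

View pics/w1.png

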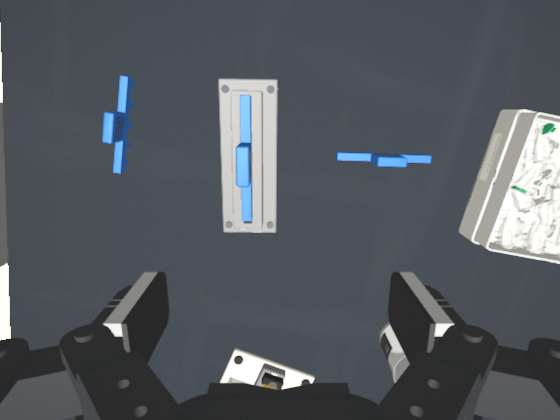

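Run:
```python
import pickle
from h import *
c,o=pickle.load(open("w1.pkl","rb")); im=cv2.imread("pics/w1.png")
cv2.imwrite("pics/c1.png",cv2.resize(im[70:240,190:300],None,fx=5,fy=5,interpolation=cv2.INTER_CUBIC)[:,:][:600*2:1][:850])
x=cv2.resize(im[70:240,190:300],(388,600),interpolation=cv2.INTER_CUBIC); cv2.imwrite("pics/c1.png",x)
for n,p,z in [("st",(219,79),.004),("st",(277,79),.004),("st",(223,233),.004),("st",(277,233),.004),("spT",(245,95),.046),("spB",(247,221),.046),("tab",(243,165),.082)]:
    print(n,onz(c,p,z).round(4))
```

```text
st [0.4615 0.235  0.004 ]
st [0.5194 0.2449 0.004 ]
st [0.4865 0.0716 0.004 ]
st [0.547  0.0818 0.004 ]
spT [0.4932 0.2238 0.046 ]
spB [0.5126 0.104  0.046 ]
tab [0.5029 0.1657 0.082 ]
```

View pics/c1.png

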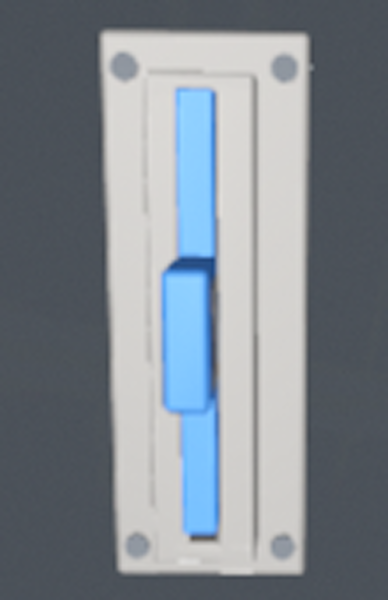

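Request:
{"method": "jog_arm", "body": {"rows": [{"xyz": [1.0, -1.8, 2.5], "delta_rot": [0, 0, 0], "fingers": 0}, {"xyz": [1.7, -3.0, 5.5], "delta_rot": [0, 0, 0], "fingers": 0}, {"xyz": [1.7, -3.0, 7.5], "delta_rot": [0, 0, 0], "fingers": 0}, {"xyz": [1.7, -3.0, 9], "delta_rot": [0, 0, 0], "fingers": 0}, {"xyz": [1.7, -3.0, 9], "delta_rot": [0, 0, 0], "fingers": 0}]}}

```text
clock: 2.08
tcp_pos: [0.4953, 0.1727, 0.1693]
orientation: [-2.009, -2.407, 0.004]
contact_force: [-0.1, -0.8, 0.1]
grip_width: 0.0852
```

```bash
python3 snap.py 2
python3 - <<'E'
from h import *
print(R.from_rotvec(r.get_obs()["orientation"]).as_matrix().round(4))
E
```

```text
2.0833 [0.4953 0.1727 0.1693] 0.059 [0.4834 0.2406 0.3119]
[[-0.1781  0.984  -0.0049]
 [ 0.984   0.1782  0.0033]
 [ 0.0041 -0.0042 -1.    ]]
```

View pics/w2.png

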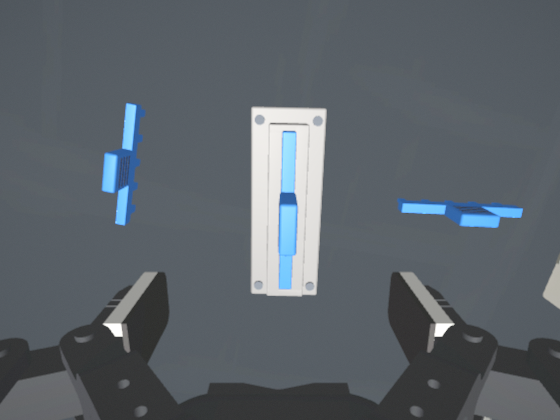

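```bash
cat > meas.py <<'E'
import pickle,sys
from h import *
t=sys.argv[1]
c,o=pickle.load(open(f"w{t}.pkl","rb")); im=cv2.imread(f"pics/w{t}.png")
x0,y0,x1,y1=map(int,sys.argv[2:6])
hsv=cv2.cvtColor(im,cv2.COLOR_BGR2HSV)
m=((hsv[...,0]>95)&(hsv[...,0]<125)&(hsv[...,1]>110)&(hsv[...,2]>60)).astype(np.uint8)
mm=np.zeros_like(m); mm[y0:y1,x0:x1]=m[y0:y1,x0:x1]
for rr in range(y0,y1,5):
    cs=np.where(mm[rr])[0]
    if len(cs): print(rr,cs.min(),cs.max(),hsv[rr,cs[len(cs)//2]].tolist())
ys,xs=np.where(mm); print("rows",ys.min(),ys.max())
cv2.imwrite(f"pics/c{t}.png",cv2.resize(im[y0:y1,x0:x1],None,fx=600/(y1-y0),fy=600/(y1-y0),interpolation=cv2.INTER_CUBIC))
E
python3 meas.py 2 255 110 320 300
```

```text
135 283 295 [102, 119, 255]
140 283 295 [103, 113, 255]
145 295 295 [105, 112, 255]
150 282 294 [101, 113, 255]
155 282 294 [101, 118, 255]
160 282 294 [101, 121, 255]
165 282 294 [102, 125, 255]
170 282 294 [103, 116, 255]
175 282 293 [100, 112, 255]
180 282 293 [100, 112, 255]
185 282 293 [100, 112, 255]
190 281 293 [100, 113, 255]
195 280 294 [107, 177, 157]
200 280 295 [107, 173, 159]
205 280 296 [105, 160, 250]
210 280 296 [100, 112, 255]
215 279 296 [100, 112, 255]
220 279 296 [100, 113, 255]
225 279 296 [100, 115, 255]
230 279 296 [101, 120, 255]
235 279 295 [101, 122, 255]
240 279 295 [101, 125, 255]
245 279 295 [101, 129, 255]
250 279 295 [101, 132, 255]
255 280 292 [104, 153, 255]
260 280 291 [101, 131, 255]
265 280 291 [102, 132, 255]
270 280 290 [102, 133, 255]
275 279 290 [102, 135, 255]
280 279 290 [102, 137, 255]
285 279 290 [102, 139, 255]
rows 131 288
```

View pics/c2.png

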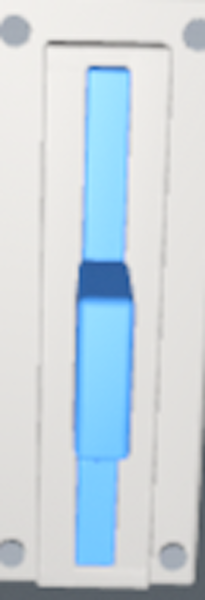

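Run:
```python
import pickle
from h import *
c1=pickle.load(open("w1.pkl","rb"))[0];c2,o=pickle.load(open("w2.pkl","rb"))
a=onz(c2,(289.5,131),.046);b=onz(c2,(285,289),.046);m=(a+b)/2;d=a-b
print("spine",a.round(4),b.round(4),m.round(4),np.linalg.norm(d).round(4),np.degrees(np.arctan2(-d[0],d[1])))
print("tab",onz(c2,(288.1,229.8),.082).round(4),"width",(onz(c2,(296.5,229.8),.082)-onz(c2,(279.3,229.8),.082)).round(4), "len",(onz(c2,(287.8,204),.082)-onz(c2,(287.8,255),.082)).round(4))
print(tri([(c1,(242.3,166)),(c2,(287.8,229.5))]),tri([(c1,(245,95)),(c2,(289.5,131))]),tri([(c1,(247,221)),(c2,(285,289))]))
Rm=R.from_rotvec(r.get_obs()["orientation"]).as_matrix();p=r.get_obs()["tcp_pos"];print(p)
print("delta tool cm",Rm.T@(np.array([*onz(c2,(288.1,229.8),.082)[:2],.048])-p)*100)
# stand corners
for q in [(252,108),(326,109),(250,294),(316,295)]: print(onz(c2,q,.004).round(4))
```

```text
spine [0.4928 0.2245 0.046 ] [0.5121 0.104  0.046 ] [0.5024 0.1643 0.046 ] 0.122 9.092933951519898
tab [0.5024 0.1647 0.082 ] width [0.011 0.002 0.   ] len [-0.0065  0.0344  0.    ]
(array([0.50227381, 0.1644954 , 0.08076167]), [4.011566738291999e-05, 4.011566738297606e-05]) (array([0.49287366, 0.22400869, 0.04072964]), [0.00022785983525605284, 0.0002278598352561271]) (array([0.51239095, 0.10339414, 0.04448567]), [0.00019103926147296323, 0.00019103926147282852])
[0.49647441 0.17298197 0.17108086]
delta tool cm [-0.96971915  0.48508803 12.3022852 ]
[0.4616 0.2343 0.004 ]
[0.5197 0.244  0.004 ]
[0.486  0.0717 0.004 ]
[0.5457 0.0817 0.004 ]
```

Request:
{"method": "jog_arm", "body": {"rows": [{"xyz": [-0.97, 0.49, 3], "delta_rot": [0, 0, 1.1], "fingers": 0}, {"xyz": [-0.97, 0.49, 6], "delta_rot": [0, 0, 1.1], "fingers": 0}, {"xyz": [-0.97, 0.49, 8.5], "delta_rot": [0, 0, 1.1], "fingers": 0}, {"xyz": [-0.97, 0.49, 10], "delta_rot": [0, 0, 1.1], "fingers": 0}, {"xyz": [-0.97, 0.49, 10], "delta_rot": [0, 0, 1.1], "fingers": 0}]}}

```text
clock: 2.55
tcp_pos: [0.5018, 0.1639, 0.0692]
orientation: [-2.033, -2.386, 0.006]
contact_force: [-0.1, -0.6, -1.1]
grip_width: 0.0856
```

```bash
cat > st.py <<'E'
from h import *
import sys
o=r.get_obs();Rm=R.from_rotvec(o["orientation"]).as_matrix()
print(o["clock"],o["tcp_pos"].round(4),"yaw",np.degrees(np.arctan2(-Rm[0,0],Rm[1,0])).round(2),"tilt",np.degrees(Rm[:2,2]).round(2),"F",o["contact_force"].round(2),"M",o["moment"].round(2),o["grip_width"].round(4))
if len(sys.argv)>3:
    t=np.array([float(v) for v in sys.argv[1:4]]); print("delta tool cm",(Rm.T@(t-o["tcp_pos"])*100).round(3))
    if len(sys.argv)>4:
        y=np.radians(float(sys.argv[4])); T=np.array([[-np.sin(y),np.cos(y),0],[np.cos(y),np.sin(y),0],[0,0,-1]]).T
        T=np.column_stack([[-np.sin(y),np.cos(y),0],[np.cos(y),np.sin(y),0],[0,0,-1]])
        print("rot deg",np.degrees(R.from_matrix(Rm.T@T).as_rotvec()).round(2))
E
python3 st.py 0.5024 0.1645 0.048 9.1
```

```text
Traceback (most recent call last):
  File "st.py", line 4, in <module>
    print(o["clock"],o["tcp_pos"].round(4),"yaw",np.degrees(np.arctan2(-Rm[0,0],Rm[1,0])).round(2),"tilt",np.degrees(Rm[:2,2]).round(2),"F",o["contact_force"].round(2),"M",o["moment"].round(2),o["grip_width"].round(4))
                                                                                                                                                                                                 ^^^^^^^^^^^^^^^^^^^^^
AttributeError: 'float' object has no attribute 'round'
```

```bash
sed -i 's/o\["grip_width"\].round(4)/round(o["grip_width"],4)/' st.py
python3 st.py 0.5024 0.1645 0.048 9.1
```

```text
2.55 [0.5018 0.1639 0.0692] yaw 9.13 tilt [-0.47  0.11] F [-0.09 -0.63 -1.12] M [0.   0.03 0.03] 0.0856
delta tool cm [0.038 0.088 2.124]
rot deg [-0.44 -0.18  0.03]
```

Request:
{"method": "jog_arm", "body": {"rows": [{"xyz": [0.04, 0.09, 1.2], "delta_rot": [-0.4, -0.2, 0], "fingers": 0}, {"xyz": [0.04, 0.09, 2.1], "delta_rot": [-0.4, -0.2, 0], "fingers": 0}, {"xyz": [0.04, 0.09, 2.1], "delta_rot": [-0.4, -0.2, 0], "fingers": 0}, {"xyz": [0.04, 0.09, 2.1], "delta_rot": [-0.4, -0.2, 0], "fingers": 0.4}, {"xyz": [0.04, 0.09, 2.1], "delta_rot": [-0.4, -0.2, 0], "fingers": 0.6}], "grip_force": 30}}

```text
clock: 2.97
tcp_pos: [0.5033, 0.1647, 0.0493]
orientation: [2.038, 2.391, 0.001]
contact_force: [0.3, 0.6, -0.1]
grip_width: 0.0638
```

```bash
python3 st.py 0.5024 0.1645 0.048 9.1; python3 snap.py 3
```

```text
2.9667 [0.5033 0.1647 0.0493] yaw 9.11 tilt [0.04 0.01] F [ 0.26  0.65 -0.09] M [-0.01  0.03 -0.02] 0.0638
delta tool cm [-0.007 -0.088  0.135]
rot deg [0.04 0.   0.01]
2.9667 [0.5033 0.1647 0.0493] 0.003 [0.4916 0.2332 0.1917]
```

View pics/w3.png

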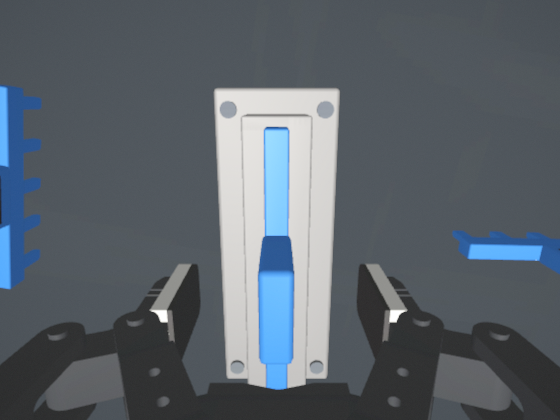

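Request:
{"method": "jog_arm", "body": {"rows": [{"xyz": [0, -0.07, 0.1], "delta_rot": [0, 0, 0], "fingers": 0.8}, {"xyz": [0, -0.07, 0.1], "delta_rot": [0, 0, 0], "fingers": 1}, {"xyz": [0, -0.07, 0.1], "delta_rot": [0, 0, 0], "fingers": 1}, {"xyz": [0, -0.07, 0.1], "delta_rot": [0, 0, 0], "fingers": 1}, {"xyz": [0, -0.07, 0.1], "delta_rot": [0, 0, 0], "fingers": 1}], "grip_force": 40}}

```text
clock: 3.43
tcp_pos: [0.5026, 0.1647, 0.0487]
orientation: [2.038, 2.39, 0.001]
contact_force: [-1.0, -0.5, 4.6]
grip_width: 0.0118
```

Request:
{"method": "jog_arm", "body": {"rows": [{"xyz": [0, 0, 0], "delta_rot": [0, 0, 0], "fingers": 1}, {"xyz": [0, 0, 0], "delta_rot": [0, 0, 0], "fingers": 1}, {"xyz": [0, 0, 0], "delta_rot": [0, 0, 0], "fingers": 1}, {"xyz": [0, 0, 0], "delta_rot": [0, 0, 0], "fingers": 1}, {"xyz": [0, 0, 0], "delta_rot": [0, 0, 0], "fingers": 1}]}}

```text
clock: 3.85
tcp_pos: [0.5027, 0.1647, 0.0487]
orientation: [2.037, 2.39, 0.002]
contact_force: [-0.9, -0.6, 2.0]
grip_width: 0.0111
```

```bash
python3 st.py 0.5024 0.1645 0.048 9.1
```

```text
3.85 [0.5027 0.1647 0.0487] yaw 9.12 tilt [0.07 0.02] F [-0.92 -0.56  2.04] M [-0.09  0.11 -0.02] 0.0111
delta tool cm [-0.016 -0.033  0.07 ]
rot deg [ 0.07 -0.01  0.02]
```

Request:
{"method": "jog_arm", "body": {"rows": [{"xyz": [0, 0, -1.5], "delta_rot": [0, 0, 0], "fingers": 1}, {"xyz": [0, 0, -3.5], "delta_rot": [0, 0, 0], "fingers": 1}, {"xyz": [0, 0, -6], "delta_rot": [0, 0, 0], "fingers": 1}, {"xyz": [0, 0, -8.5], "delta_rot": [0, 0, 0], "fingers": 1}, {"xyz": [0, 0, -10], "delta_rot": [0, 0, 0], "fingers": 1}], "grip_force": 60}}

```text
clock: 4.27
tcp_pos: [0.5032, 0.165, 0.1508]
orientation: [2.037, 2.39, 0.004]
contact_force: [0.1, 0.3, -1.7]
grip_width: 0.0114
```

```bash
python3 st.py 0.55 -0.15 0.15 -10; python3 snap.py 4
python3 - <<'E'
from h import *
for n in ["scene","side"]:
    cv2.imwrite(f"pics/{n}4.png",imaging.grab_frame(n)[100:310,150:430])
E
```

```text
4.2667 [0.5032 0.165  0.1508] yaw 9.11 tilt [0.17 0.07] F [ 0.14  0.3  -1.75] M [-0.01 -0.05  0.02] 0.0114
delta tool cm [-31.84   -0.37    0.055]
rot deg [ 0.17 -0.07 19.11]
4.2667 [0.5032 0.165  0.1508] 0.358 [0.4913 0.2332 0.2932]
```

View pics/w4.png

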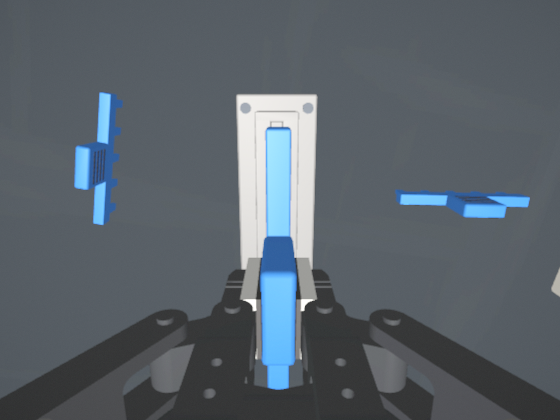

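View pics/scene4.png

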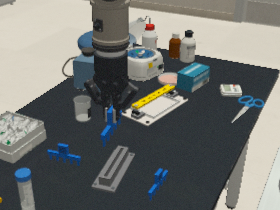

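Run:
```python
from h import *
# w0 cam: reconstruct
K=cam("wrist")[0]
c=(K,np.array([.675,.069,.374]),np.array([[1.0,-0.0,0.001],[-0.0,-0.961,-0.277],[0.001,0.277,-0.961]]))
a=onz(c,(133,250),.004);b=onz(c,(233,268),.004);print(a,b,np.linalg.norm(a-b),np.degrees(np.arctan2((b-a)[1],(b-a)[0])))
m=(a+b)/2;u=(b-a)/np.linalg.norm(b-a);v=np.array([-u[1],u[0],0]);print("ctr",m-v*.111)
cs,cd=cam("scene"),cam("side")
# strip ends from crop0: scale 400/160=2.5
s1=(180+258/2.5,150+140/2.5);s2=(180+355/2.5,150+92/2.5)
d1=(200+203/2.5,150+128/2.5);d2=(200+288/2.5,150+78/2.5)
p=onz(cs,s1,.05);q=onz(cs,s2,.05);print(p,q,(p+q)/2,np.linalg.norm(p-q))
p=onz(cd,d1,.05);q=onz(cd,d2,.05);print(p,q,(p+q)/2,np.linalg.norm(p-q))
```

```text
[ 0.52105715 -0.0807094   0.004     ] [ 0.62673617 -0.10160673  0.004     ] 0.10772535849036428 -11.18555795889729
ctr [ 0.55236409 -0.20004952  0.004     ]
[ 0.57684507 -0.09036087  0.05      ] [ 0.52270283 -0.2692405   0.05      ] [ 0.54977395 -0.17980068  0.05      ] 0.1868938285152699
[ 0.57700603 -0.0832143   0.05      ] [ 0.52051509 -0.26171843  0.05      ] [ 0.54876056 -0.17246636  0.05      ] 0.1872296710985425
```

Request:
{"method": "jog_arm", "body": {"rows": [{"xyz": [-3, -0.5, -2], "delta_rot": [0, 0, 3], "fingers": 1}, {"xyz": [-7, -1.5, -4], "delta_rot": [0, 0, 8], "fingers": 1}, {"xyz": [-11, -2, -6], "delta_rot": [0, 0, 13], "fingers": 1}, {"xyz": [-15, -3, -8], "delta_rot": [0, 0, 18], "fingers": 1}, {"xyz": [-19, -3.7, -9], "delta_rot": [0, 0, 23], "fingers": 1}]}}

```text
clock: 4.83
tcp_pos: [0.4961, -0.0188, 0.2362]
orientation: [2.476, 1.932, 0.005]
contact_force: [0.9, -1.2, -0.6]
grip_width: 0.0112
```

```bash
python3 st.py 0.49 -0.23 0.25 -14
```

```text
4.8333 [ 0.4961 -0.0188  0.2362] yaw -14.08 tilt [0.16 0.08] F [ 0.88 -1.25 -0.57] M [-0.02 -0.13  0.02] 0.0112
delta tool cm [-20.629   4.545  -1.411]
rot deg [ 0.13 -0.11 -0.08]
```

Request:
{"method": "jog_arm", "body": {"rows": [{"xyz": [-4, 0.9, -0.5], "delta_rot": [0, 0, 0], "fingers": 1}, {"xyz": [-8, 1.8, -1], "delta_rot": [0, 0, 0], "fingers": 1}, {"xyz": [-12, 2.6, -1.4], "delta_rot": [0, 0, 0], "fingers": 1}, {"xyz": [-15.5, 3.5, -1.4], "delta_rot": [0, 0, 0], "fingers": 1}, {"xyz": [-17.5, 4, -1.4], "delta_rot": [0, 0, 0], "fingers": 1}]}}

```text
clock: 5.25
tcp_pos: [0.4906, -0.2032, 0.2488]
orientation: [2.481, 1.926, 0.001]
contact_force: [0.8, 0.1, -1.0]
grip_width: 0.0113
```

```bash
python3 st.py 0.49 -0.23 0.25 -14; python3 snap.py 5
```

```text
5.25 [ 0.4906 -0.2032  0.2488] yaw -14.37 tilt [ 0.05 -0.02] F [ 0.81  0.12 -0.97] M [ 0.03 -0.01 -0.01] 0.0113
delta tool cm [-2.607  0.604 -0.123]
rot deg [ 0.05  0.01 -0.37]
5.25 [ 0.4906 -0.2032  0.2488] 0.473 [ 0.5076 -0.1361  0.3911]
```

View pics/w5.png

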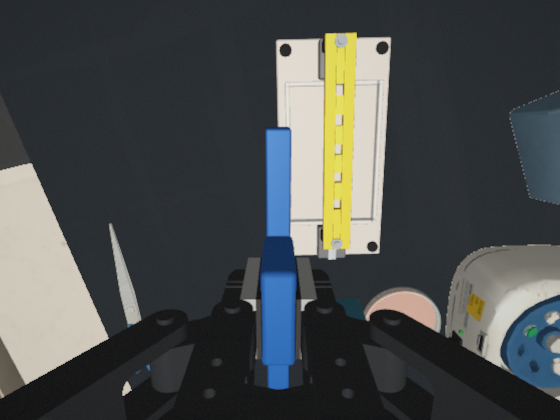

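Run:
```python
import cv2
im=cv2.imread("pics/w5.png")
a=cv2.resize(im[30:150,300:380],(400,600),interpolation=cv2.INTER_CUBIC);b=cv2.resize(im[140:260,300:380],(400,600),interpolation=cv2.INTER_CUBIC)
import numpy as np
cv2.imwrite("pics/c5.png",np.hstack([a,b]))
```

```text
(no output)
```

View pics/c5.png

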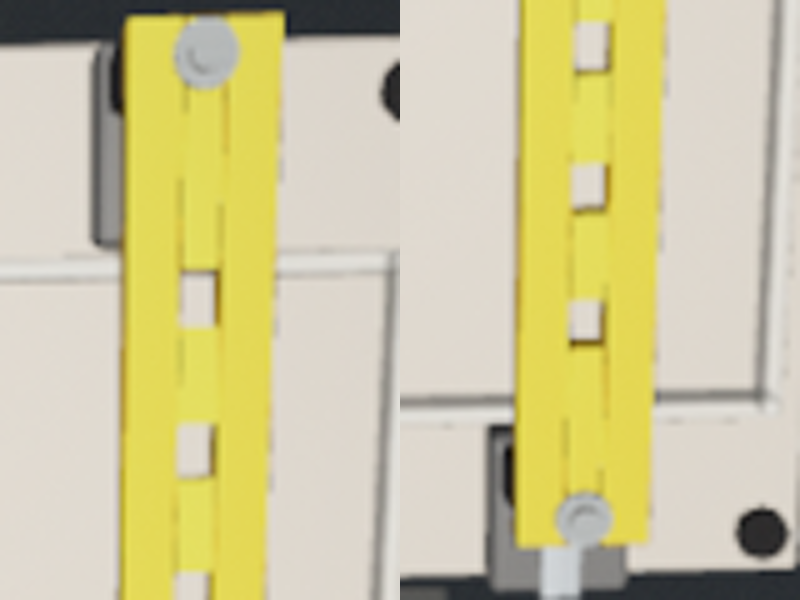

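```bash
cat > slot.py <<'E'
import pickle
from h import *
c,o=pickle.load(open("w5.pkl","rb"))
sl=[(336,343.9,84,95.4),(335.2,343,114.8,125.6),(334.8,342.4,144.4,154.6),(334.2,341.6,172.6,182),(333.8,341,200,209.2)]
P=np.array([onz(c,((a+b)/2,(d+e)/2),.05) for a,b,d,e in sl])
for (a,b,d,e),p in zip(sl,P): print(p.round(4),np.linalg.norm(onz(c,(a,d),.05)-onz(c,(b,d),.05)).round(4),np.linalg.norm(onz(c,(a,d),.05)-onz(c,(a,e),.05)).round(4))
print(np.linalg.norm(np.diff(P,axis=0),axis=1).round(4))
m=P.mean(0);d=P[0]-P[4];print("row mid",m.round(4),"yaw",np.degrees(np.arctan2(-d[0],d[1])).round(2))
C=[onz(c,q,.05) for q in [(325,33.4),(356.8,32.4),(323.4,249.6),(350,248.6)]]
print(np.round(C,4).tolist()); sm=np.mean(C,0);print("strip mid",sm.round(4),np.linalg.norm(C[0]-C[2]).round(4),np.linalg.norm(C[1]-C[3]).round(4),np.linalg.norm(C[0]-C[1]).round(4),np.linalg.norm(C[2]-C[3]).round(4))
e=(C[0]+C[1]-C[2]-C[3]);print("strip yaw",np.degrees(np.arctan2(-e[0],e[1])),"off",np.dot(m-sm,e/np.linalg.norm(e)))
E
python3 slot.py
```

```text
[ 0.5631 -0.1383  0.05  ] 0.0068 0.0094
[ 0.5571 -0.1634  0.05  ] 0.0069 0.0093
[ 0.5514 -0.1887  0.05  ] 0.0069 0.0092
[ 0.5455 -0.2136  0.05  ] 0.0068 0.0089
[ 0.5397 -0.2392  0.05  ] 0.0068 0.009
[0.0258 0.0259 0.0256 0.0262]
row mid [ 0.5514 -0.1887  0.05  ] yaw -13.09
[[0.5601, -0.0913, 0.05], [0.5861, -0.0971, 0.05], [0.5169, -0.2806, 0.05], [0.5424, -0.286, 0.05]]
strip mid [ 0.5514 -0.1887  0.05  ] 0.1942 0.1939 0.0266 0.0261
strip yaw -12.933092761200832 off 8.500506983084537e-05
```

```bash
python3 st.py 0.50 -0.23 0.19 -13
```

```text
5.3 [ 0.4902 -0.2062  0.2486] yaw -14.57 tilt [ 0.03 -0.11] F [ 0.22 -2.81 -0.59] M [-0.24 -0.02 -0.03] 0.0117
delta tool cm [-2.046  1.537  5.865]
rot deg [ 0.06  0.1  -1.57]
```

Request:
{"method": "jog_arm", "body": {"rows": [{"xyz": [-1, 0.8, 3], "delta_rot": [0, 0, -1.5], "fingers": 1}, {"xyz": [-2, 1.5, 5], "delta_rot": [0, 0, -1.5], "fingers": 1}, {"xyz": [-2, 1.5, 5.9], "delta_rot": [0, 0, -1.5], "fingers": 1}, {"xyz": [-2, 1.5, 5.9], "delta_rot": [0, 0, -1.5], "fingers": 1}, {"xyz": [-2, 1.5, 5.9], "delta_rot": [0, 0, -1.5], "fingers": 1}]}}

```text
clock: 5.72
tcp_pos: [0.4993, -0.2283, 0.1887]
orientation: [-2.459, -1.955, 0.003]
contact_force: [0.1, 0.8, -0.5]
grip_width: 0.0113
```

```bash
python3 st.py 0.5514 -0.1887 0.11 -13; python3 snap.py 6
python3 - <<'E'
import cv2
im=cv2.imread("pics/w6.png"); cv2.imwrite("pics/c6.png",cv2.resize(im[0:300,270:420],(400,800),interpolation=cv2.INTER_CUBIC)[:600])
E
```

```text
5.7167 [ 0.4993 -0.2283  0.1887] yaw -13.03 tilt [-0.11 -0.05] F [ 0.12  0.79 -0.47] M [ 0.05 -0.01 -0.  ] 0.0113
delta tool cm [5.045 4.199 7.861]
rot deg [-0.09  0.08 -0.03]
5.7167 [ 0.4993 -0.2283  0.1887] 0.031 [ 0.515  -0.1607  0.331 ]
```

View pics/w6.png

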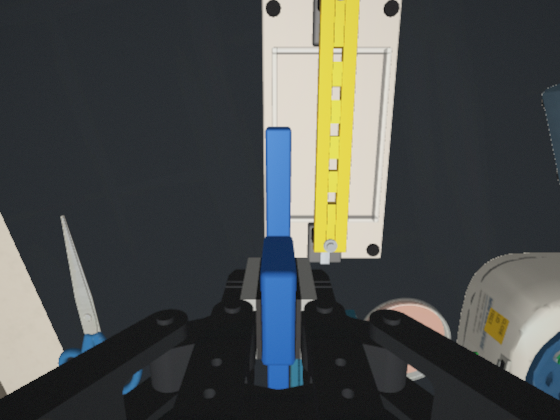

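Run:
```python
import cv2,numpy as np
im=cv2.imread("pics/w6.png")
a=cv2.resize(im[45:145,310:360],(300,600),interpolation=cv2.INTER_CUBIC);b=cv2.resize(im[125:225,310:360],(300,600),interpolation=cv2.INTER_CUBIC)
cv2.imwrite("pics/c6.png",np.hstack([a,b]))
```

```text
(no output)
```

View pics/c6.png

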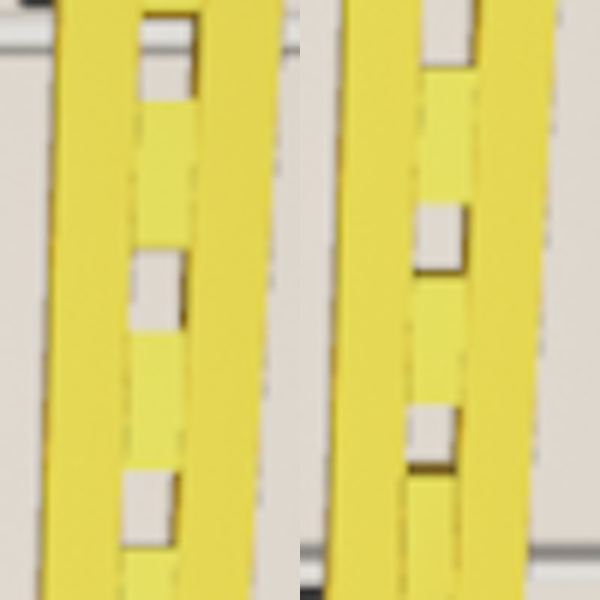

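```bash
cat > slot2.py <<'E'
import pickle
from h import *
c5,_=pickle.load(open("w5.pkl","rb"));c6,_=pickle.load(open("w6.pkl","rb"))
s5=[(336,343.9,84,95.4),(335.2,343,114.8,125.6),(334.8,342.4,144.4,154.6),(334.2,341.6,172.6,182),(333.8,341,200,209.2)]
s6=[(333.5,343.2,47,61.8),(331.8,341.3,86.5,100.2),(330.2,340,123.2,136.2),(328.8,338.2,158.8,170.8),(327.8,336.8,192.3,203.8)]
ce=lambda s:np.array([((a+b)/2-.4,(d+e)/2-.4) for a,b,d,e in s])
a,b=ce(s5),ce(s6)
T=np.array([tri([(c5,p),(c6,q)])[0] for p,q in zip(a,b)]);print(T.round(4), T.mean(0).round(4))
for z in (.048,.05):
  for c,s in ((c5,a),(c6,b)):
    P=np.array([onz(c,p,z) for p in s]);d=P[0]-P[4];print(z,P.mean(0).round(4),"pitch",(np.linalg.norm(d)/4).round(5),"yaw",np.degrees(np.arctan2(-d[0],d[1])).round(2))
# held comb: spine far end top centre in w6, tab top
for q in [(278.5,128)]: print(onz(c6,q,.1887-.0387+.036))
E
python3 slot2.py
```

```text
[[ 0.563  -0.1379  0.0496]
 [ 0.5573 -0.1632  0.0471]
 [ 0.5509 -0.1879  0.0522]
 [ 0.546  -0.2147  0.0432]
 [ 0.5395 -0.239   0.049 ]] [ 0.5513 -0.1886  0.0482]
0.048 [ 0.5513 -0.1885  0.048 ] pitch 0.02603 yaw -13.11
0.048 [ 0.5514 -0.1885  0.048 ] pitch 0.02605 yaw -13.09
0.05 [ 0.5511 -0.1882  0.05  ] pitch 0.02588 yaw -13.11
0.05 [ 0.5512 -0.1883  0.05  ] pitch 0.02586 yaw -13.09
[ 0.51298087 -0.16954844  0.186     ]
```

```bash
python3 st.py 0.5513 -0.188 0.102 -13.1
```

```text
5.7667 [ 0.5    -0.2284  0.1898] yaw -13.0 tilt [ 0.01 -0.08] F [ 0.49 -0.34 -0.06] M [ 0.04 -0.05 -0.01] 0.0112
delta tool cm [5.106 4.089 8.77 ]
rot deg [0.03 0.08 0.1 ]
```

Request:
{"method": "jog_arm", "body": {"rows": [{"xyz": [2.5, 2, 1], "delta_rot": [0, 0, 0.1], "fingers": 1}, {"xyz": [5.1, 4.1, 3], "delta_rot": [0, 0, 0.1], "fingers": 1}, {"xyz": [5.1, 4.1, 6], "delta_rot": [0, 0, 0.1], "fingers": 1}, {"xyz": [5.1, 4.1, 8], "delta_rot": [0, 0, 0.1], "fingers": 1}, {"xyz": [5.1, 4.1, 8.7], "delta_rot": [0, 0, 0.1], "fingers": 1}]}}

```text
clock: 6.18
tcp_pos: [0.5507, -0.1859, 0.1009]
orientation: [-2.457, -1.956, 0.003]
contact_force: [-0.3, 0.1, -0.8]
grip_width: 0.0114
```

Request:
{"method": "jog_arm", "body": {"rows": [{"xyz": [0, 0, 0], "delta_rot": [0, 0, 0], "fingers": 1}, {"xyz": [0, 0, 0], "delta_rot": [0, 0, 0], "fingers": 1}, {"xyz": [0, 0, 0], "delta_rot": [0, 0, 0], "fingers": 1}, {"xyz": [0, 0, 0], "delta_rot": [0, 0, 0], "fingers": 1}, {"xyz": [0, 0, 0], "delta_rot": [0, 0, 0], "fingers": 1}]}}

```text
clock: 6.6
tcp_pos: [0.5515, -0.1863, 0.1023]
orientation: [2.458, 1.956, -0.001]
contact_force: [-0.5, -0.1, 0.3]
grip_width: 0.0116
```

```bash
python3 st.py 0.5513 -0.188 0.092 -13.1; python3 snap.py 7
python3 - <<'E'
from h import *
for n in ["scene","side"]:
    im=imaging.grab_frame(n); cv2.imwrite(f"pics/{n}7.png",cv2.resize(im[120:260,230:400],(680,560),interpolation=cv2.INTER_CUBIC))
E
```

```text
6.6 [ 0.5515 -0.1863  0.1023] yaw -12.97 tilt [-0.01 -0.04] F [-0.52 -0.14  0.27] M [ 0.02  0.01 -0.02] 0.0116
delta tool cm [-0.169  0.018  1.027]
rot deg [-0.    0.04  0.13]
6.6 [ 0.5515 -0.1863  0.1023] 0.006 [ 0.567  -0.1187  0.2446]
```

View pics/scene7.png

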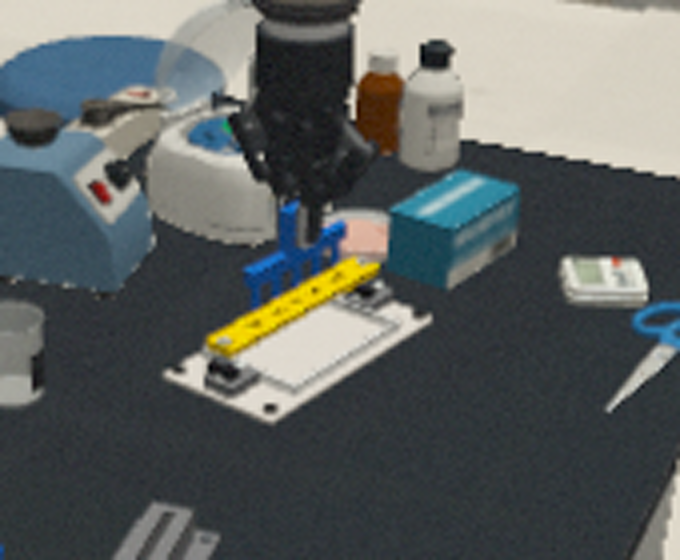

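View pics/w7.png

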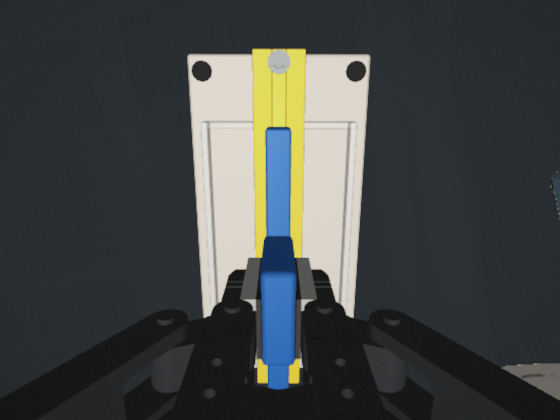

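Request:
{"method": "jog_arm", "body": {"rows": [{"xyz": [-0.17, 0, 0.4], "delta_rot": [0, 0, 0.1], "fingers": 1}, {"xyz": [-0.17, 0, 0.8], "delta_rot": [0, 0, 0.1], "fingers": 1}, {"xyz": [-0.17, 0, 1.0], "delta_rot": [0, 0, 0.1], "fingers": 1}, {"xyz": [-0.17, 0, 1.0], "delta_rot": [0, 0, 0.1], "fingers": 1}, {"xyz": [-0.17, 0, 1.0], "delta_rot": [0, 0, 0.1], "fingers": 1}]}}

```text
clock: 7.17
tcp_pos: [0.5504, -0.1877, 0.0911]
orientation: [-2.459, -1.954, 0.003]
contact_force: [-0.1, -0.5, -1.3]
grip_width: 0.0112
```

```bash
python3 st.py 0.5513 -0.188 0.086 -13.1
```

```text
7.1667 [ 0.5504 -0.1877  0.0911] yaw -13.06 tilt [-0.13 -0.02] F [-0.08 -0.46 -1.31] M [-0.04 -0.05  0.01] 0.0112
delta tool cm [-0.006  0.097  0.51 ]
rot deg [-0.12  0.05  0.04]
```

Request:
{"method": "jog_arm", "body": {"rows": [{"xyz": [0, 0.06, 0.1], "delta_rot": [0, 0, 0], "fingers": 1}, {"xyz": [0, 0.06, 0.2], "delta_rot": [0, 0, 0], "fingers": 1}, {"xyz": [0, 0.06, 0.3], "delta_rot": [0, 0, 0], "fingers": 1}, {"xyz": [0, 0.06, 0.4], "delta_rot": [0, 0, 0], "fingers": 1}, {"xyz": [0, 0.06, 0.5], "delta_rot": [0, 0, 0], "fingers": 1}]}}

```text
clock: 7.58
tcp_pos: [0.5509, -0.1878, 0.086]
orientation: [-2.459, -1.954, 0.003]
contact_force: [-0.3, -0.4, -1.1]
grip_width: 0.0114
```

```bash
python3 st.py 0.5513 -0.188 0.082 -13.1
```

```text
7.5833 [ 0.5509 -0.1878  0.086 ] yaw -13.06 tilt [-0.13 -0.02] F [-0.27 -0.45 -1.14] M [ 0.04 -0.03 -0.02] 0.0114
delta tool cm [-0.009  0.041  0.401]
rot deg [-0.13  0.05  0.04]
```

Request:
{"method": "jog_arm", "body": {"rows": [{"xyz": [0, 0.03, 0.1], "delta_rot": [-0.1, 0, 0], "fingers": 1}, {"xyz": [0, 0.03, 0.2], "delta_rot": [-0.1, 0, 0], "fingers": 1}, {"xyz": [0, 0.03, 0.3], "delta_rot": [-0.1, 0, 0], "fingers": 1}, {"xyz": [0, 0.03, 0.4], "delta_rot": [-0.1, 0, 0], "fingers": 1}, {"xyz": [0, 0.03, 0.4], "delta_rot": [-0.1, 0, 0], "fingers": 1}]}}

```text
clock: 8.0
tcp_pos: [0.5511, -0.1879, 0.0818]
orientation: [-2.459, -1.954, 0.002]
contact_force: [-0.5, -1.2, -0.6]
grip_width: 0.0114
```

```bash
python3 st.py 0.5513 -0.188 0.078 -13.1
```

```text
8.0 [ 0.5511 -0.1879  0.0818] yaw -13.05 tilt [-0.05 -0.04] F [-0.55 -1.22 -0.64] M [-0.02 -0.01 -0.06] 0.0114
delta tool cm [-0.01   0.022  0.379]
rot deg [-0.04  0.05  0.05]
```

Request:
{"method": "jog_arm", "body": {"rows": [{"xyz": [0, 0.02, 0.2], "delta_rot": [0, 0, 0], "fingers": 1}, {"xyz": [0, 0.02, 0.4], "delta_rot": [0, 0, 0], "fingers": 1}, {"xyz": [0, 0.02, 0.6], "delta_rot": [0, 0, 0], "fingers": 1}, {"xyz": [0, 0.02, 0.8], "delta_rot": [0, 0, 0], "fingers": 1}, {"xyz": [0, 0.02, 0.9], "delta_rot": [0, 0, 0], "fingers": 1}]}}

```text
clock: 8.42
tcp_pos: [0.5511, -0.1878, 0.0724]
orientation: [-2.459, -1.954, 0.002]
contact_force: [-0.3, -0.1, -1.0]
grip_width: 0.0113
```

```bash
python3 st.py 0.5513 -0.188 0.070 -13.1
python3 - <<'E'
from h import *
im=imaging.grab_frame("scene"); cv2.imwrite("pics/scene8.png",cv2.resize(im[150:230,260:350],(675,600),interpolation=cv2.INTER_CUBIC))
E
```

```text
8.4167 [ 0.5511 -0.1878  0.0724] yaw -13.06 tilt [-0.08 -0.03] F [-0.27 -0.14 -0.99] M [-0.01  0.02  0.01] 0.0113
delta tool cm [-0.01   0.024  0.238]
rot deg [-0.07  0.05  0.04]
```

View pics/scene8.png

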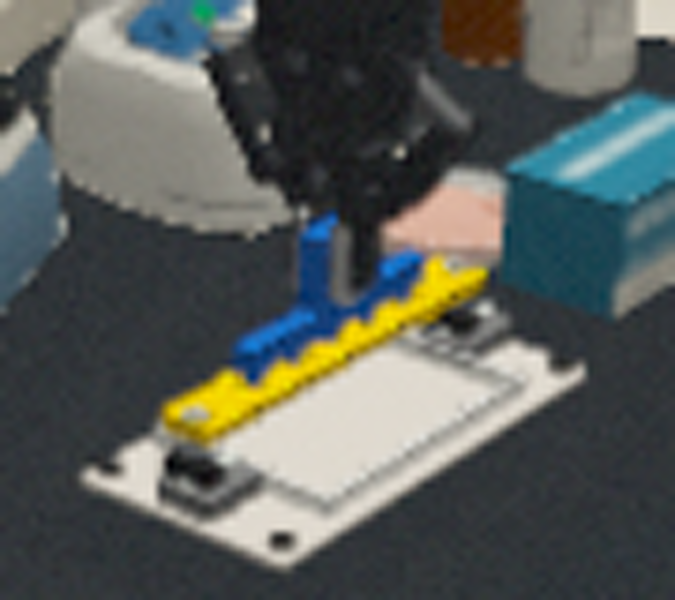

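Request:
{"method": "jog_arm", "body": {"rows": [{"xyz": [0, 0.02, 0.12], "delta_rot": [0, 0, 0], "fingers": 1}, {"xyz": [0, 0.02, 0.25], "delta_rot": [0, 0, 0], "fingers": 1}, {"xyz": [0, 0.02, 0.4], "delta_rot": [0, 0, 0], "fingers": 1}, {"xyz": [0, 0.02, 0.5], "delta_rot": [0, 0, 0], "fingers": 1}, {"xyz": [0, 0.02, 0.6], "delta_rot": [0, 0, 0], "fingers": 1}]}}

```text
clock: 8.88
tcp_pos: [0.5512, -0.1879, 0.0664]
orientation: [-2.459, -1.954, 0.002]
contact_force: [-1.9, -0.5, 3.9]
grip_width: 0.0113
```

```bash
python3 st.py 0.5513 -0.188 0.0620 -13.1
```

```text
8.8833 [ 0.5512 -0.1879  0.0664] yaw -13.06 tilt [-0.1  -0.02] F [-1.9  -0.49  3.87] M [ 0.17  0.35 -0.03] 0.0113
delta tool cm [-0.011  0.013  0.439]
rot deg [-0.09  0.04  0.04]
```

Request:
{"method": "jog_arm", "body": {"rows": [{"xyz": [0, 0, 0.1], "delta_rot": [0, 0, 0], "fingers": 1}, {"xyz": [0, 0, 0.2], "delta_rot": [0, 0, 0], "fingers": 1}, {"xyz": [0, 0, 0.3], "delta_rot": [0, 0, 0], "fingers": 1}, {"xyz": [0, 0, 0.4], "delta_rot": [0, 0, 0], "fingers": 1}, {"xyz": [0, 0, 0.45], "delta_rot": [0, 0, 0], "fingers": 1}]}}

```text
clock: 9.3
tcp_pos: [0.5512, -0.1879, 0.0624]
orientation: [-2.459, -1.954, 0.002]
contact_force: [-2.1, 1.1, 7.8]
grip_width: 0.0116
```

```bash
python3 st.py 0.5513 -0.188 0.0617 -13.1
```

```text
9.3 [ 0.5512 -0.1879  0.0624] yaw -13.07 tilt [-0.09 -0.01] F [-2.1  1.1  7.8] M [0.29 0.62 0.02] 0.0116
delta tool cm [-0.009  0.012  0.067]
rot deg [-0.08  0.03  0.03]
```

Request:
{"method": "jog_arm", "body": {"rows": [{"xyz": [0, 0, 0.08], "delta_rot": [0, 0, 0], "fingers": 1}, {"xyz": [0, 0, 0.08], "delta_rot": [0, 0, 0], "fingers": 1}, {"xyz": [0, 0, 0.08], "delta_rot": [0, 0, 0], "fingers": 1}, {"xyz": [0, 0, 0.08], "delta_rot": [0, 0, 0], "fingers": 1}, {"xyz": [0, 0, 0.08], "delta_rot": [0, 0, 0], "fingers": 1}]}}

```text
clock: 9.72
tcp_pos: [0.5512, -0.1879, 0.0622]
orientation: [-2.459, -1.954, 0.002]
contact_force: [-3.6, 0.4, 6.6]
grip_width: 0.0113
```

```bash
python3 st.py 0.5513 -0.188 0.0667 -13.1;  python3 - <<'E'
from h import *
im=imaging.grab_frame("scene"); cv2.imwrite("pics/scene9.png",cv2.resize(im[150:230,260:350],(675,600),interpolation=cv2.INTER_CUBIC))
E
```

```text
9.7167 [ 0.5512 -0.1879  0.0622] yaw -13.07 tilt [-0.08 -0.  ] F [-3.6   0.43  6.61] M [0.28 0.67 0.03] 0.0113
delta tool cm [-0.01   0.009 -0.445]
rot deg [-0.08  0.02  0.03]
```

View pics/scene9.png

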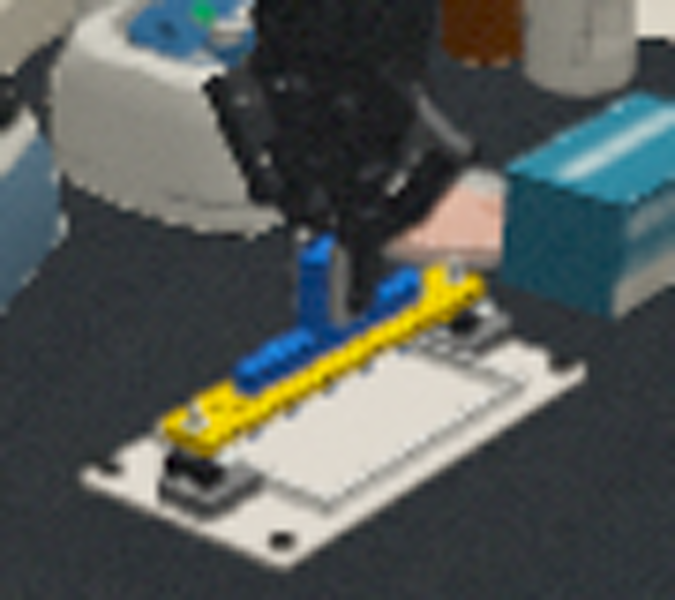

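Request:
{"method": "jog_arm", "body": {"rows": [{"xyz": [0, 0, 0.08], "delta_rot": [0, 0, 0], "fingers": 1}, {"xyz": [0, 0, 0.12], "delta_rot": [0, 0, 0], "fingers": 1}, {"xyz": [0, 0, 0.12], "delta_rot": [0, 0, 0], "fingers": 1}, {"xyz": [0, 0, 0.12], "delta_rot": [0, 0, 0], "fingers": 1}, {"xyz": [0, 0, 0.12], "delta_rot": [0, 0, 0], "fingers": 1}]}}

```text
clock: 10.18
tcp_pos: [0.5512, -0.1879, 0.0617]
orientation: [-2.459, -1.954, 0.001]
contact_force: [-3.0, 1.1, 7.8]
grip_width: 0.0109
```

```bash
python3 st.py 0.5513 -0.188 0.0667 -13.1
```

```text
10.1833 [ 0.5512 -0.1879  0.0617] yaw -13.07 tilt [-0.07  0.01] F [-3.03  1.1   7.81] M [ 0.22  0.73 -0.01] 0.0109
delta tool cm [-0.011  0.007 -0.496]
rot deg [-0.07  0.01  0.03]
```

Pressed about 5 mm (TCP 0.0667 → 0.0617, ~9 N). Now ease up so the strip rises, then open.

Request:
{"method": "jog_arm", "body": {"rows": [{"xyz": [0, 0, -0.12], "delta_rot": [0, 0, 0], "fingers": 1}, {"xyz": [0, 0, -0.25], "delta_rot": [0, 0, 0], "fingers": 1}, {"xyz": [0, 0, -0.38], "delta_rot": [0, 0, 0], "fingers": 1}, {"xyz": [0, 0, -0.46], "delta_rot": [0, 0, 0], "fingers": 1}, {"xyz": [0, 0, -0.46], "delta_rot": [0, 0, 0], "fingers": 1}]}}

```text
clock: 10.6
tcp_pos: [0.5514, -0.1879, 0.0666]
orientation: [-2.459, -1.954, 0.001]
contact_force: [-0.1, 1.1, 3.8]
grip_width: 0.0115
```

```bash
python3 st.py 0.5513 -0.188 0.0667 -13.1
```

```text
10.6 [ 0.5514 -0.1879  0.0666] yaw -13.07 tilt [-0.05  0.  ] F [-0.11  1.14  3.8 ] M [ 0.11  0.25 -0.03] 0.0115
delta tool cm [-0.013 -0.006 -0.006]
rot deg [-0.04  0.01  0.03]
```

Request:
{"method": "jog_arm", "body": {"rows": [{"xyz": [0, 0, 0], "delta_rot": [0, 0, 0], "fingers": 0.8}, {"xyz": [0, 0, 0], "delta_rot": [0, 0, 0], "fingers": 0.7}, {"xyz": [0, 0, 0], "delta_rot": [0, 0, 0], "fingers": 0.6}, {"xyz": [0, 0, 0], "delta_rot": [0, 0, 0], "fingers": 0.5}, {"xyz": [0, 0, 0], "delta_rot": [0, 0, 0], "fingers": 0.4}]}}

```text
clock: 11.02
tcp_pos: [0.5513, -0.1879, 0.0664]
orientation: [-2.459, -1.954, 0.001]
contact_force: [-0.3, 0.3, -0.6]
grip_width: 0.0512
```

```bash
python3 st.py 0.5513 -0.188 0.0667 -13.1; python3 snap.py 10
```

```text
11.0167 [ 0.5513 -0.1879  0.0664] yaw -13.08 tilt [-0.06  0.  ] F [-0.25  0.35 -0.64] M [ 0.01 -0.03  0.04] 0.0512
delta tool cm [-0.008 -0.003 -0.028]
rot deg [-0.06  0.01  0.02]
11.0167 [ 0.5513 -0.1879  0.0664] 0.004 [ 0.5671 -0.1204  0.2088]
```

View pics/w10.png

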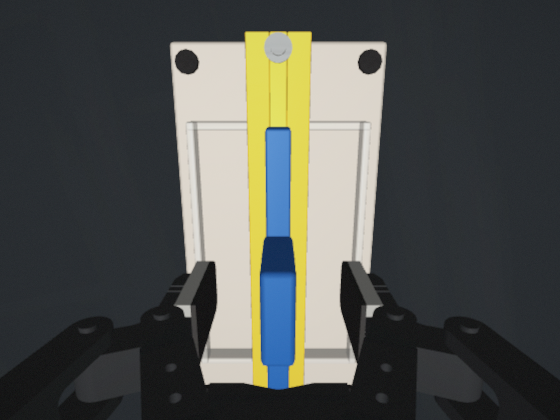

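Released; the comb stands in the strip, fingers clear at (215, 300) and (345, 300). Retreat straight up.

Request:
{"method": "jog_arm", "body": {"rows": [{"xyz": [0, 0, -1], "delta_rot": [0, 0, 0], "fingers": 0.4}, {"xyz": [0, 0, -4], "delta_rot": [0, 0, 0], "fingers": 0.4}, {"xyz": [0, 0, -8], "delta_rot": [0, 0, 0], "fingers": 0.3}, {"xyz": [0, 0, -12], "delta_rot": [0, 0, 0], "fingers": 0.2}, {"xyz": [0, 0, -14], "delta_rot": [0, 0, 0], "fingers": 0.2}]}}

```text
clock: 11.48
tcp_pos: [0.5533, -0.1888, 0.2121]
orientation: [2.457, 1.951, 0.005]
contact_force: [0.6, -0.2, -0.1]
grip_width: 0.0683
```

Request:
{"method": "jog_arm", "body": {"rows": [{"xyz": [0, -2, 0], "delta_rot": [0, 0, 0], "fingers": 0.2}, {"xyz": [0, -4, 0], "delta_rot": [0, 0, 0], "fingers": 0.2}, {"xyz": [0, -5, 0], "delta_rot": [0, 0, 0], "fingers": 0.2}, {"xyz": [0, -5, 0], "delta_rot": [0, 0, 0], "fingers": 0.2}, {"xyz": [0, -5, 0], "delta_rot": [0, 0, 0], "fingers": 0.2}]}}

```text
clock: 11.9
tcp_pos: [0.5048, -0.1774, 0.2121]
orientation: [2.457, 1.95, 0.006]
contact_force: [-0.4, -0.6, 1.0]
grip_width: 0.0679
```

```bash
python3 st.py; python3 snap.py 11;  python3 - <<'E'
from h import *
im=imaging.grab_frame("scene"); cv2.imwrite("pics/scene11.png",cv2.resize(im[150:320,150:360],(741,600),interpolation=cv2.INTER_CUBIC))
E
```

```text
11.9 [ 0.5048 -0.1774  0.2121] yaw -13.11 tilt [ 0.34 -0.08] F [-0.42 -0.6   0.95] M [-0.09 -0.05 -0.05] 0.0679
11.9 [ 0.5048 -0.1774  0.2121] 0.027 [ 0.5195 -0.1097  0.3545]
```

View pics/w11.png

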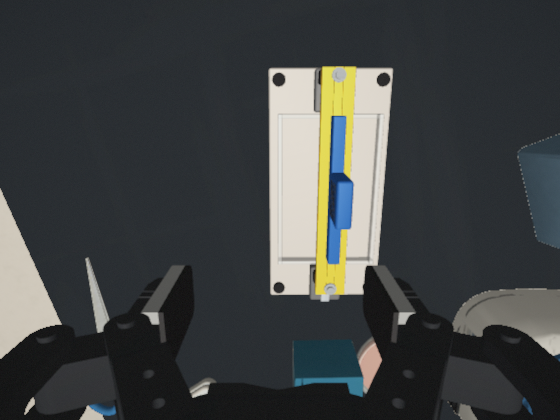

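View pics/scene11.png

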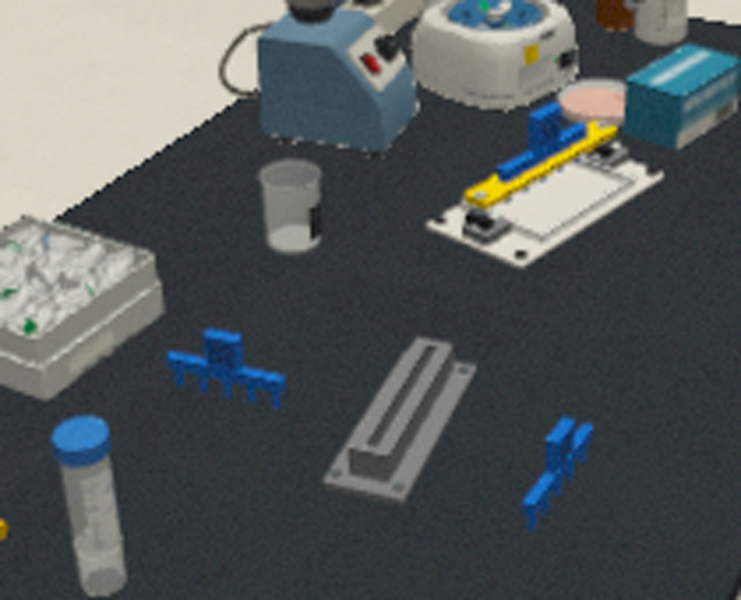

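Run:
```python
import pickle
from h import *
c,o=pickle.load(open("w11.pkl","rb"))
a=onz(c,(338.5,117),.064);b=onz(c,(333.7,263),.064);d=a-b
print(np.linalg.norm(d),(a+b)/2,np.degrees(np.arctan2(-d[0],d[1])))
t=onz(c,(343.5,203.5),.1);print("tab",t)
S=[onz(c,q,.05) for q in [(339,75),(330,289)]];print("strip screws mid",np.mean(S,0))
```

```text
0.11972822085653458 [ 0.55077341 -0.18845447  0.064     ] -12.493287848899413
tab [ 0.55081797 -0.18666459  0.1       ]
strip screws mid [ 0.55132829 -0.189019    0.05      ]
```

```bash
python3 -c "
from bench import r
r.hand_in()"
```

```text
the job is handed in; nothing more can be done
```

I lifted the blue comb out of the grey stand and lowered it into the yellow strip, with all five teeth in their slots. I bedded it, let go, backed away and handed the job in at about 12 s of the 53 s.

- **Finding the slots:** I found them by sight from two wrist views. The row middle is at (0.551, -0.188), the yaw is -13.1° and the pitch measured about 26 mm.
- **Insertion:** The teeth went in with no upward force until the spine met the strip at the predicted height.
- **Bedding:** I pressed about 5 mm past that contact, at roughly 8–9 N. The tool's drop and the scene picture agree on that depth. The force reading on its own would allow anything from about 3.5 to 5 mm.
- **Final checks:** After release, the comb stood within about 1 mm of the strip's middle, upright to within about 3° by picture. Its measured yaw of -12.5° differs from the strip by about 0.6°. The spine measured 120 mm against the 122 mm given, which is within pixel error and gives no sign that it sits high.
- **Bystanders and arm:** In the last pictures the beaker, dish and tube looked undisturbed. I did not measure their positions again. The arm was clear of everything.

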